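Swing down and hang the paraffin tampers

ROBOT

A 6-joint arm with a two-finger parallel gripper is mounted at the origin on a cart in front of the work surface, level with it; the furniture and walls round the work are solid. World frame = base frame: x ahead of the robot, y to its left, z up, the work surface at z = 0. Lengths are in mm, angles in degrees, forces in N, time in s.
With the tool pointing down it reaches from about 300 to 850 mm from the base axis. Payload 4.2 kg.
Tool frame: the origin (TCP) lies on the centre line of the jaws, within the pads' length; the fingertips stand 11 mm ahead of it and the grasp point (between the pads) lies 8 mm behind it; z points along the fingers, y is the line along which they close (so a half turn about z gives the same grasp; the last joint's range is limited). The gripper opens to 91 mm and grips with 3 to 60 N. Pads are 32 mm wide; open, the fingers measure 118 mm over their backs; the gripper's body (76 mm by 178 mm) begins 60 mm behind the grasp point.
Start: joints at [-78.037, 18.312, 89.639, -0, 72.044, -1.146], TCP at [130.417, -560.03, 224.976] pointing down, gripper open.
Joint ranges: [-177.97, 177.97], [-48.28, 115.42], [12.27, 149.76], [-77.06, 257.06], [2.81, 150.46], [-146.56, 146.56]. Speed limits (degrees/s): [147.25, 147.25, 180, 180, 180, 180].

INTERFACE

Orientations are given as [roll, pitch, yaw] about the fixed x, y, z axes, in that order (R = Rz(yaw) Ry(pitch) Rx(roll)).
In Python, from workcell import env, grab_frame, camera_model, models gives the robot as it stands.
- The arm moves only by the shell command python3 -m crank 'ROWS' [FORCE]. ROWS is text: rows parted by semicolons, each of 7 numbers parted by spaces: the closure, from -1 (fully open) to 1 (shut), so that 0 is half open, then the shift along the tool's x, y, z in mm, then the turn, a rotation vector about the tool's x, y, z in degrees. A call has 1 to 10 rows; each row shifts and turns the commanded pose from where the row before left it, along the tool's axes as they then stand; what a row does not reach is not made up. A row lasts 1/8 s, in which the tool goes at most 62.5 mm and 10.7 degrees, less where a joint would pass 70% of its speed; a pose out of reach is approached as far as the arm can. A call is refused whole if a number of a shift passes 62.5 or a number of a turn 10.7, either way. A call with a gripper value outside its range is refused whole. The fingers move at their own pace and stop on an object; FORCE is the grip in N (left out, the last holds). Time passes only in rows, so rows that do not move let the fingers close. It gives the time, the measured TCP pose, the force, the opening and the grip force at its end, in the units of the state.
- env.state(): the state, without advancing time (a new reading comes with each control period).
- grab_frame(name): name is "side" or "top"; returns the picture (420x560x3 uint8, blue, green, red); there is no depth.
- camera_model(name): a dict with "K" (3x3 intrinsics, pixels), "R" (3x3) and "t" (3): a world point X has camera coordinates R X + t. Camera axes: x right, y down, z forward; pixel columns grow to the right and rows downward; lengths in mm; the calibration is good to about 2 mm. A picture is of the moment at which its call begins. camera_model takes no time and is no camera call.
- env.job_done(): hands the job in; it is judged then, once.
Trained networks look in the newest picture that a camera, given by its name, has taken for a name from the list of things; names that differ only in an ending like _2 or _b are one class to them, and where a whole thing is asked for, a point or a joint stands for the part that bears it (a point fixed in the world has none). Each returns a list of dicts, best first, with "p" (0 to 1); they miss things now and then, are a little off and sometimes report something else, mostly with a low value. They report only what shows in the picture. A call takes as long as a camera call.
- models.search_frame(name, camera): "point" ([x, y, z] in mm, in world coordinates, good to about 4 mm: the middle of the surface that is visible of it).
The state is a dict: "time_s": time; "qpos": joint angles; "qvel": joint speeds; "effort": joint torques, N m; "ee_pos": TCP position; "ee_rot": TCP orientation; "force": force on the tool from outside, world axes, zero at the start; "torque": the same for the moment, N m; "gripper_width": finger opening in mm; "gripper_force": force on a finger pad.
Only numpy, scipy, OpenCV 4.12 (cv2) and the standard library are available. Lean on these libraries where they do the work, as an engineer would, in place of code of your own. Each camera call takes 0.05 s, during which the arm holds its last target. There are 200 camera calls.

TASK

Clear the hooded stand first: carry the short tamper hanging upright from its fork to the fork of the low stand, without setting it down on the way. Then take the long tamper from its rest by the grip buttons at its top end, and up in the air loosen your grip just enough that it swings down between the fingers and hangs, tighten again, and hang it by its crossbar on the fork of the hooded stand. Let both hang straight and still, never let either touch the worktop, and leave everything else where it is.

Things in the scene. Friction and masses are not known exactly. Their poses are not given: they have to be found in the camera images.
- long_tamper: Long tamper: steel, 163 mm long, 0.39-0.51 kg. Flat shank 18 x 10 mm (10 along y) with a square foot block 44x44x24 mm at one end; crossbar 8 mm thick, 46 mm long along y; two grip buttons (13 mm across, 20 mm over both, along y) near the other end. Origin between the buttons; x along the shank to the foot (down when it hangs).
- long_hub (a point): Long tamper, grip point midway between its grip buttons, 13 mm from the shank's end; axes as its body. It starts lying level in the rest with the buttons level, this point 52 mm above the worktop and overhanging the rest's base by 50 mm; the foot points away from the robot to within 45 degrees.
- long_pin (a point): Long tamper, centre of its crossbar, 40 mm from long_hub towards the foot; from here to the foot's underside 110 mm. Same axes. Pinched on the buttons (polished, friction about 0.8) with 80 N or more the tamper keeps its angle to the fingers even when level.
- long_foot (a point): Long tamper, centre of its foot block, 138 mm from long_hub. Same axes. The weight acts 105 mm from long_hub (0.45 N m when level): with the grip eased to about 20 to 30 N it turns on the buttons and swings down while still carried, ending some 20 degrees or less from plumb; opening past the buttons' width drops it.
- short_tamper: Short tamper: as the long one but 111 mm long, 0.2-0.3 kg, foot block 36x36x20 mm. Same shank, crossbar and grip buttons (20 mm over both, along y). Origin at the centre of the foot's underside, z up the shank, y along crossbar and buttons.
- short_hub (a point): Short tamper, grip point midway between its grip buttons; axes as its body. It starts hanging plumb by its crossbar on the fork of the hooded stand, this point 183 mm above the worktop.
- short_pin (a point): Short tamper, centre of its crossbar, 38 mm below short_hub and 60 mm above the foot's underside. Same axes.
- short_foot (a point): Short tamper, centre of its foot block, 88 mm below short_hub. Same axes.
- hooded_stand: Tall fixed grey stand, left or right of the rest. Origin on the worktop below the fork's seat; x from the open side back to the post, z up; the open side (-x) faces the robot to within about 30 degrees. Base plate 8 mm thick, from x = -30 to 62 mm, 85 wide; post 44 wide from x = 46. Hood: level sheet 96 wide from x = 12 to 62, underside 293 mm up, front rim down to 289.
- hooded_stand_seat (a point): Where the centre of a crossbar hung on the hooded stand lies, 145 mm above the worktop; axes as the stand. The hood's front edge is 12 mm behind it and 144 mm up, so only about 105 mm above the grip buttons of a hung tamper: a gripper pointing straight down does not fit; it must lean back towards the open side by some 25 to 40 degrees.
- low_stand: Low fixed grey stand without hood, for the short tamper, on the other side of the rest; origin, axes and base as the hooded stand. Forks of both: two level prongs 9 mm wide, 18 mm gap, x = -18 to 50. The shank goes in the gap, the crossbar (along y) into notches in the prong tops, 19 mm long, 5 mm deep, between a front lip and a raised rear.
- low_stand_seat (a point): Where the centre of a crossbar hung on the low stand lies, 108 mm above the worktop; axes as the stand; the post ends 12 mm above it. On both stands the crossbar centre must be at least 6 mm above the seat point to pass over the front lip, then is lowered into the notches.
- rest: Low fixed grey rest in which the long tamper lies; origin on the worktop, x towards the tamper's foot, long_hub at x = -75 mm. Base 8 mm thick, x = -25 to 90, 70 wide; saddle at x = 2 with ears up to 52 mm; foot platform 30 mm up at x = 48 to 84 with kerbs up to 38 mm at both sides and the far end. Lift the tamper straight up out of it.
- by_slide_pack_b_c (a point): Bystander: flat green and white carton, 60x154x14 mm, lying on the worktop; this point is 10 mm up on its axis. Leave it alone.
- by_oil_bottle_c (a point): Bystander: small white squeeze bottle with red cap, 34 across, 75 mm high, standing on the worktop; this point is 10 mm up on its axis. Leave it alone.
- by_dropper_eosin_c (a point): Bystander: brown bottle with black cap, 42 across, 95 mm high, standing on the worktop; this point is 10 mm up on its axis. Leave it alone.
- by_tip_carton_c (a point): Bystander: small white carton, 60x103x38 mm, standing on the worktop; this point is 10 mm up on its axis. Leave it alone.
- by_carton_small_c (a point): Bystander: small white carton, 41x64x30 mm, standing on the worktop; this point is 10 mm up on its axis. Leave it alone.

How it is judged (in metres and radians):
On the way, in this order (a step that is already met when the one before it is completed fails the run):
1. the short tamper hangs on the low stand's fork, let go (distance between short_pin and low_stand_seat below 0.012 m and angle between short_hub's own z axis and vertical below 0.17 rad and angle between the y axis of short_hub and the y axis of low_stand_seat, either way round below 0.3 rad and contact force between the fingers and short_tamper below 0.3 N), for 0.2 s.
2. the long tamper is held in the air, clear of its rest, and has swung down to within about 30 degrees of plumb (angle between long_hub's own x axis and vertical above 2.6 rad and contact force between the fingers and long_tamper above 2 N and contact force between long_tamper and rest below 0.1 N and contact force between long_tamper and hooded_stand below 0.1 N and distance between long_pin and hooded_stand_seat above 0.03 m), for 0.2 s.
At the end, for the whole second after the job is handed in: The short tamper hangs on the low stand and the long one on the hooded stand: each crossbar centre within 12 mm of its seat, crossbar along the notches within 17 degrees, shank within 10 degrees of vertical, both at rest (under 30 mm/s) and let go (distance between short_pin and low_stand_seat below 0.012 m and angle between short_hub's own z axis and vertical below 0.17 rad and angle between the y axis of short_hub and the y axis of low_stand_seat, either way round below 0.3 rad and distance between long_pin and hooded_stand_seat below 0.012 m and angle between long_hub's own x axis and vertical above 2.97 rad and angle between the y axis of long_hub and the y axis of hooded_stand_seat, either way round below 0.3 rad and linear speed of each of long_tamper, short_tamper below 0.03 m/s and contact force between the fingers and long_tamper below 0.3 N); the robot touches nothing.
It fails at once if either tamper is put down or dropped on the worktop (height (world z) of short_foot below 0.022 m or height (world z) of long_foot below 0.027 m).
It fails at once if the short tamper is tipped more than about 35 degrees from upright (angle between short_hub's own z axis and vertical above 0.62 rad).
It fails at once if a bystander is pushed more than 30 mm or knocked over (distance of any of by_slide_pack_b_c, by_oil_bottle_c, by_dropper_eosin_c, by_tip_carton_c, by_carton_small_c from where it was at the start of the episode above 0.03 m or angle between any of by_slide_pack_b_c, by_oil_bottle_c, by_dropper_eosin_c, by_tip_carton_c, by_carton_small_c's own z axis and vertical above 0.5 rad).
It also fails if it takes over 72 s, if anything falls off the work surface, if the arm or the gripper's body presses on something with over 40 N, if the wrist force passes 120 N, or if a joint passes its speed limit or range.

## Working session

There is one attempt and no reset: what is moved stays moved. The work goes in short steps, Python scripts to look and compute and a shell command to move; the robot and the scene stay as the last step left them, time stands still between calls to the robot, and variables do not carry over. Pictures are saved under pics/ and viewed, at most 10 in all, crops included, and the job is handed in when it is done.

```bash
ls; mkdir -p pics; cat > h.py <<'E'
import numpy as np,cv2
from workcell import env,grab_frame,camera_model,models
from scipy.spatial.transform import Rotation as Ro
np.set_printoptions(precision=1,suppress=True)
def shot(c,f=None):
    im=grab_frame(c)
    if f: cv2.imwrite('pics/'+f,im)
    return im
def proj(c,X):
    m=camera_model(c);p=(np.array(m['R'])@np.array(X,float).T).T+np.array(m['t']);q=(np.array(m['K'])@p.T).T
    return q[...,:2]/q[...,2:]
def ray(c,u,z):
    m=camera_model(c);R=np.array(m['R']);t=np.array(m['t']);d=R.T@np.linalg.inv(np.array(m['K']))@[u[0],u[1],1];o=-R.T@t
    return o+d*(z-o[2])/d[2]
def tri(us,ut):
    A=[];b=[]
    for c,u in(('side',us),('top',ut)):
        m=camera_model(c);P=np.array(m['K'])@np.c_[np.array(m['R']),np.array(m['t'])]
        for i in(0,1): r=u[i]*P[2]-P[i];A.append(r[:3]);b.append(-r[3])
    return np.linalg.lstsq(np.array(A),np.array(b),rcond=None)[0]
E
python3 - <<'E'
from h import *
shot('side','s0.png');shot('top','t0.png')
for n in ['long_tamper','long_hub','long_pin','long_foot','short_tamper','short_hub','short_pin','short_foot','hooded_stand','low_stand','rest','by_slide_pack_b_c','by_oil_bottle_c','by_dropper_eosin_c','by_tip_carton_c','by_carton_small_c']:
    for c in('side','top'):
        r=models.search_frame(n,c)
        print(n,c,[(np.array(d['point']),round(d['p'],2)) for d in r[:2]])
for c in('side','top'):
    m=camera_model(c);print(c,-np.array(m['R']).T@np.array(m['t']))
print(env.state())
E
```

```text
pics
long_tamper side [(array([ 537.5, -169.3,   56.3]), 0.59)]
long_tamper top [(array([ 528.5, -169.7,   59.8]), 0.83)]
long_hub side [(array([ 529. , -164.3,   58.3]), 0.56), (array([ 460. , -530.9,   48. ]), 0.31)]
long_hub top [(array([ 530.4, -172.4,   60.4]), 0.61)]
long_pin side [(array([ 524.9, -162.4,   60.4]), 0.67)]
long_pin top [(array([ 527.2, -172.2,   60.4]), 0.58), (array([ 370.8, -421.1,   26.9]), 0.18)]
long_foot side [(array([ 528.6, -165.5,   54.4]), 0.84), (array([385.4,  37.9,  16.2]), 0.27)]
long_foot top [(array([ 530.2, -179.5,   61.4]), 0.89)]
short_tamper side [(array([ 526.7, -374.4,  119. ]), 0.56), (array([ 522.1, -613.1,   30.3]), 0.23)]
short_tamper top [(array([ 522.9, -381.8,  149.1]), 0.52)]
short_hub side [(array([ 527.1, -379.6,  117.1]), 0.8), (array([ 461.3, -528.9,   48.6]), 0.34)]
short_hub top [(array([ 523.6, -377.9,  147.7]), 0.7)]
short_pin side [(array([ 530.2, -377.5,  119.3]), 0.57), (array([ 537. , -167.5,   51.8]), 0.4)]
short_pin top [(array([ 525. , -378.1,  145.3]), 0.54)]
short_foot side [(array([ 528.5, -375. ,  120.2]), 0.56)]

[... 851 characters left out ...]
3,   30.7]), 0.54)]
by_tip_carton_c top [(array([ 508.2, -622.6,   39. ]), 0.8), (array([ 524.2, -376.4,  146.5]), 0.53)]
by_carton_small_c side [(array([ 367.1, -393. ,   28.5]), 0.82)]
by_carton_small_c top [(array([ 367.3, -418. ,   27.2]), 0.8)]
side [272.3 605.8 521.6]
top [ 354.  -285.  1024.9]
{'time_s': 1.7, 'qpos': array([-78. ,  18.3,  89.6,   0. ,  72. ,  -1.1]), 'qvel': array([-0. , -0. , -0.1, -0. ,  0.1,  0. ]), 'effort': array([  0. , -41.2, -23.2,   0.1,   0. ,  -0. ]), 'ee_pos': array([ 130.4, -560. ,  225. ]), 'ee_rot': array([180. ,  -0. ,  13.1]), 'force': array([ 0. , -0.3,  0.1]), 'torque': array([-0., -0., -0.]), 'gripper_force': 0.0, 'gripper_width': 91.4152481746524}
```

```bash
python3 - <<'E'
import cv2
a=cv2.imread('pics/t0.png');cv2.imwrite('pics/t0b.png',cv2.resize(a[:, :],(800,600),interpolation=cv2.INTER_CUBIC))
a=cv2.imread('pics/s0.png');cv2.imwrite('pics/s0b.png',cv2.resize(a,(800,600),interpolation=cv2.INTER_CUBIC))
E
```

```text
(no output)
```

View pics/t0b.png

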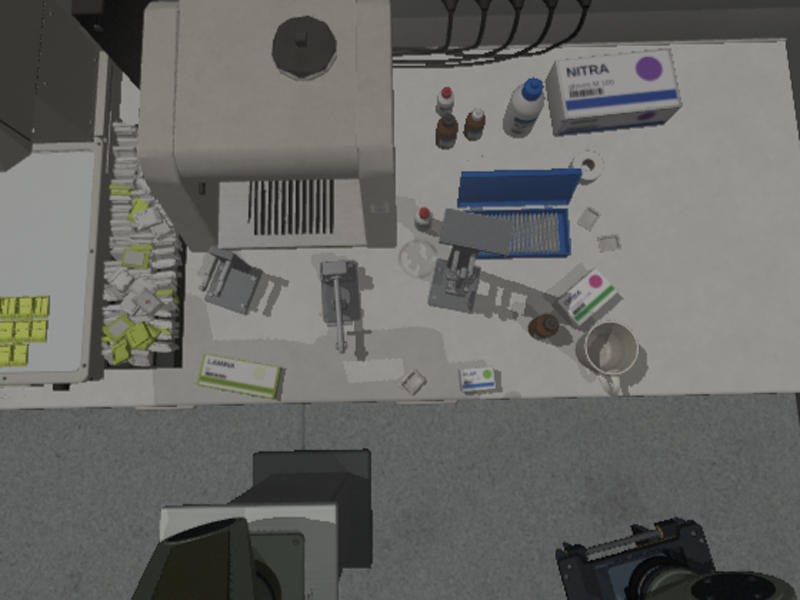

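View pics/s0b.png

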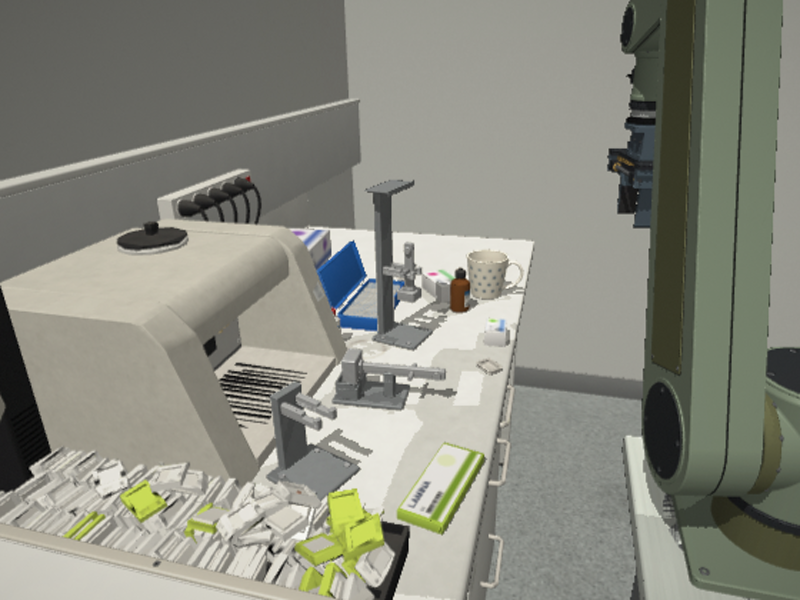

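The top view shows the low stand at (232,280), the rest and long tamper at (340,300), and the hooded stand at (465,260). A machine stands behind the low stand. Next I'll zoom in.

```bash
python3 - <<'E'
import cv2,numpy as np
a=cv2.imread('pics/t0.png')[140:265,135:365];s=cv2.imread('pics/s0.png')
cv2.imwrite('pics/c1.png',cv2.resize(a,None,fx=3.45,fy=3.45,interpolation=cv2.INTER_CUBIC))
b=s[120:250,225:315];c=s[235:350,180:330]
b=cv2.resize(b,None,fx=4.4,fy=4.4,interpolation=cv2.INTER_CUBIC);c=cv2.resize(c,(400,307),interpolation=cv2.INTER_CUBIC)
o=np.zeros((575,800,3),np.uint8);o[:572,:396]=b;o[:307,400:]=c
cv2.imwrite('pics/c2.png',o)
E
```

```text
(no output)
```

View pics/c1.png

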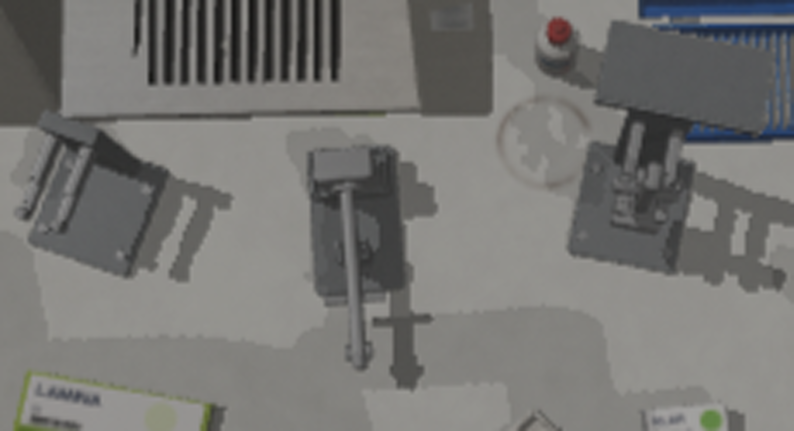

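View pics/c2.png

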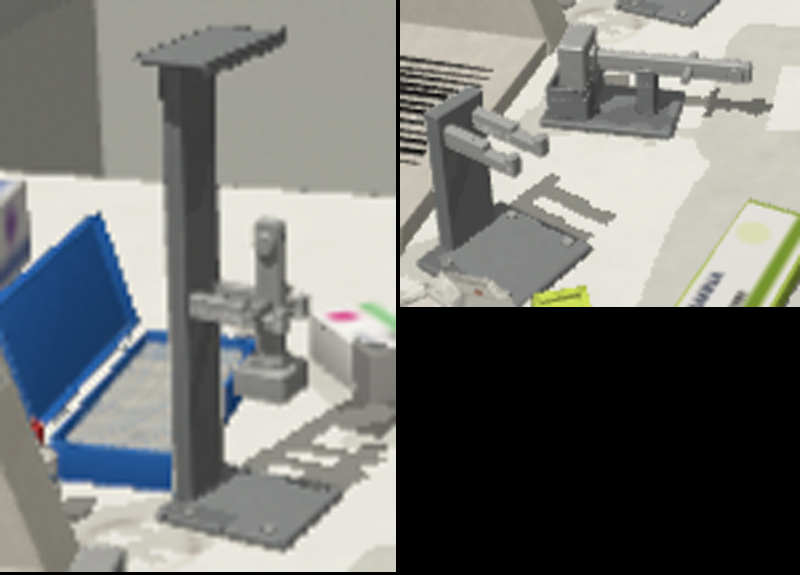

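Hooded stand yaw is about -11°, the low stand about -20° and the rest about +5°. I'll fit their poses from the marked corners.

```bash
cat > fit.py <<'E'
from h import *
from scipy.optimize import least_squares
T=lambda u:('top',np.array(u)/3.45+[135,140])
S=lambda u:('side',np.array(u)/4.4+[225,120])
L=lambda u:('side',(np.array(u)-[400,0])/2.667+[180,235])
objs={'hood':([525,-378,-.2],[((12,48,296),T((597,102))),((12,-48,296),T((768,135))),((62,48,297),T((615,20))),((62,-48,297),T((775,52))),((-30,42.5,8),T((568,254))),((-30,-42.5,8),T((676,272))),
 ((-30,-42.5,8),S((342,488))),((-30,42.5,8),S((288,545))),((62,42.5,8),S((160,513)))]),
'low':([540,30,-.4],[((-30,42.5,8),T((30,238))),((-30,-42.5,8),T((132,276))),((62,-42.5,8),T((168,168))),((46,22,120),T((40,122))),((46,-22,120),T((97,146))),((62,22,120),T((48,110))),((-18,13.5,112),T((22,214))),((-18,-13.5,112),T((44,230))),
 ((-30,-42.5,8),L((592,245))),((46,22,120),L((430,115))),((46,-22,120),L((482,88)))]),
'rest':([530,-172,.05],[((-25,35,8),T((318,300))),((-25,-35,8),T((406,291))),((90,-35,8),T((398,148))),((48-6,18,61),T((316,187))),((48-6,-18,61),T((374,184))),((-75,0,57),T((358,349))),((-88,0,57),T((360,366))),
 ((-25,-35,8),L((686,100))),((-25,35,8),L((674,135))),((90,35,8),L((541,125)))])}
for n,(p0,c) in objs.items():
    def f(p):
        R=Ro.from_euler('z',p[2]).as_matrix()
        return np.concatenate([proj(o[0],R@np.array(X)+[p[0],p[1],0])-o[1] for X,o in c])
    r=least_squares(f,p0,loss='soft_l1');print(n,r.x[:2],np.degrees(r.x[2]));print(r.fun.reshape(-1,2).tolist() if 0 else np.round(r.fun.reshape(-1,2),1).tolist())
E
python3 fit.py
```

```text
hood [ 527.2 -384.4] -12.369473900620653
[[-0.1, 0.5], [-1.3, 0.1], [-0.7, 0.1], [0.9, -0.3], [0.3, -0.3], [0.1, 0.6], [0.6, -1.1], [-0.4, -1.4], [-1.2, -1.0]]
low [540.2  38.3] -21.489097322704655
[[-1.0, 0.2], [-1.7, -0.1], [0.9, -0.1], [-0.4, 0.5], [-0.4, -0.4], [-0.2, -2.0], [-1.2, -0.2], [2.5, -1.1], [0.1, -1.3], [2.4, 0.1], [0.6, -0.3]]
rest [ 504.4 -171.9] 4.060669056504657
[[-0.6, -0.9], [-0.2, -0.7], [-1.3, -0.9], [1.7, 3.1], [-1.1, 2.6], [0.1, 0.8], [-0.1, 1.0], [0.2, -4.4], [-0.8, -1.1], [-0.6, -2.2]]
```

```bash
cat > go.py <<'E'
import sys
from h import *
# go.py x y z yaw lean : grasp-point (8 mm behind TCP) target; prints turn and shift in tool axes
ST={'hood':(527.2,-384.4,-12.4),'low':(540.2,38.3,-21.5),'rest':(504.4,-171.9,4.06)}
def Rt(yaw,L):
    c,s=np.cos(np.radians(L)),np.sin(np.radians(L))
    return Ro.from_euler('z',yaw,degrees=True).as_matrix()@np.array([[c,0,s],[0,-1,0],[s,0,-c]])
def plan(st,off,L,back=0,yaw=None):
    """off in the stand frame of the grasp point"""
    x,y,a=ST[st];P=Ro.from_euler('z',a,degrees=True).as_matrix()@np.array(off,float)+[x,y,0]
    R=Rt(a if yaw is None else yaw,L);s=env.state();R0=Ro.from_euler('xyz',s['ee_rot'],degrees=True).as_matrix()
    tcp=P+(8-back)*R[:,2]
    d=tcp-s['ee_pos'];rv=np.degrees(Ro.from_matrix(R0.T@R).as_rotvec())
    print('turn',rv,'shift(final axes)',R.T@d,'world d',d,'| tcp',tcp)
E
python3 - <<'E'
from go import *
plan('hood',(0,0,183),32,130);plan('hood',(0,0,183),32)
E
python3 -m crank 2>&1 | tail -3
```

```text
turn [-7.1 31.5 24.8] shift(final axes) [ 274.4 -256.7   99. ] world d [333.6 189.5  61.5] | tcp [ 464.1 -370.5  286.5]
turn [-7.1 31.5 24.8] shift(final axes) [ 274.4 -256.7  229. ] world d [400.9 174.7 -48.8] | tcp [ 531.3 -385.3  176.2]
invalid input
```

```bash
python3 -m crank '-1 0 0 0 -1.42 6.3 4.96; -1 0 0 0 -1.42 6.3 4.96; -1 0 0 0 -1.42 6.3 4.96; -1 0 0 0 -1.42 6.3 4.96; -1 0 0 0 -1.42 6.3 4.96; -1 36 -32 13 0 0 0; -1 36 -32 13 0 0 0; -1 36 -32 13 0 0 0; -1 36 -32 13 0 0 0; -1 36 -32 13 0 0 0' 60
python3 -c "
from go import *
plan('hood',(0,0,183),32,130);print(env.state()['qpos'])"
```

```text
time_s: 2.95
ee_pos: [348.5, -442.9, 265.9]
ee_rot: [180.0, -32.0, -12.4]
force: [1.5, 0.4, -0.9]
gripper_width: 91.3
gripper_force: 0.0
turn [-0. -0.  0.] shift(final axes) [ 93.4 -95.5  34.1] world d [115.5  72.4  20.6] | tcp [ 464.1 -370.5  286.5]
[-67.5   6.8 106.3  33.4  52.3  17.4]
```

```bash
python3 -m crank '-1 31 -32 11 0 0 0; -1 31 -32 11 0 0 0; -1 31 -32 11 0 0 0; -1 0 0 35 0 0 0; -1 0 0 35 0 0 0; -1 0 0 30 0 0 0; -1 0 0 0 0 0 0'
python3 - <<'E'
from go import *
plan('hood',(0,0,183),32)
s=shot('side')[120:250,225:325];t=shot('top')[130:230,270:370]
o=np.zeros((600,800,3),np.uint8);o[:520,:400]=cv2.resize(s,None,fx=4,fy=4,interpolation=2);o[:400,400:]=cv2.resize(t,None,fx=4,fy=4,interpolation=2)
cv2.imwrite('pics/g1.png',o)
E
```

```text
time_s: 3.82
ee_pos: [513.7, -380.9, 199.5]
ee_rot: [-179.8, -31.8, -12.4]
force: [-0.7, -0.7, 0.3]
gripper_width: 91.4
gripper_force: 0.0
turn [-0.2  0.2  0. ] shift(final axes) [ 3.1  0.5 29.4] world d [ 17.7  -4.4 -23.3] | tcp [ 531.3 -385.3  176.2]
```

View pics/g1.png

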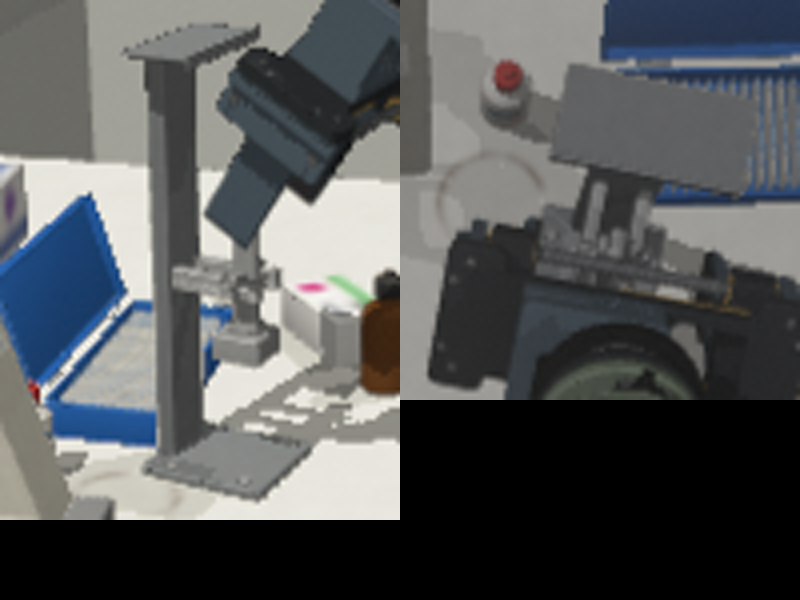

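The fingers straddle the shank: side view (235,210), tamper at top view (615,240). I'll advance and close.

```bash
python3 -m crank '-1 3 0 15 0 0 0; -1 0 0 14 0 0 0; -1 0 0 0 0 0 0; 0 0 0 0 0 0 0; 0.4 0 0 0 0 0 0; 0.8 0 0 0 0 0 0;0.8 0 0 0 0 0 0; 0.8 0 0 0 0 0 0' 20
python3 -c "
from go import *
plan('hood',(0,0,183),32);print(env.state()['force'])"
```

```text
time_s: 4.92
ee_pos: [531.3, -385.8, 179.1]
ee_rot: [-180.0, -32.0, -12.4]
force: [0.6, 0.3, 0.5]
gripper_width: 44.0
gripper_force: 0.0
turn [-0. -0.  0.] shift(final axes) [-1.6 -0.5  2.4] world d [-0.   0.5 -2.9] | tcp [ 531.3 -385.3  176.2]
[0.6 0.3 0.5]
```

```bash
python3 -m crank '0.8 -1.6 0 2.4 0 0 0;0.8 0 0 0 0 0 0;0.8 0 0 0 0 0 0;0.8 0 0 0 0 0 0;0.8 0 0 0 0 0 0; 1 0 0 0 0 0 0' 20
python3 -c "
from go import *
plan('hood',(0,0,183),32);print(env.state()['force'])"
```

```text
time_s: 5.68
ee_pos: [531.2, -385.6, 175.9]
ee_rot: [-180.0, -32.0, -12.4]
force: [-1.0, 1.3, -1.0]
gripper_width: 19.6
gripper_force: 20.0
turn [-0.1 -0.   0. ] shift(final axes) [ 0.2 -0.3 -0.2] world d [0.2 0.3 0.3] | tcp [ 531.3 -385.3  176.2]
[-1.   1.3 -1. ]
```

```bash
python3 -m crank '1 0 0 0 0 0 0;1 0 0 0 0 0 0;1 3.2 0 -5.1 0 0 0; 1 3.2 0 -5.1 0 0 0;1 1.6 0 -2.5 0 0 0;1 0 0 0 0 0 0; 1 -13 0 -8 0 0 0;1 -25.4 0 -15.9 0 0 0;1 -25.4 0 -15.9 0 0 0;1 -25.4 0 -15.9 0 0 0' 60
python3 - <<'E'
from go import *
plan('low',(-90,0,108+38+18),32);print(env.state()['force'])
shot('side','s2.png')
cv2.imwrite('pics/s2b.png',cv2.resize(cv2.imread('pics/s2.png')[110:250,220:400],(800,600)))
E
```

```text
time_s: 6.92
ee_pos: [426.8, -362.4, 190.6]
ee_rot: [-180.0, -32.0, -12.4]
force: [0.3, -0.2, -2.8]
gripper_width: 19.4
gripper_force: 60.0
turn [-4.9  0.   7.7] shift(final axes) [-125.5 -414.4  -39. ] world d [ 33.6 432.2 -33.4] | tcp [460.4  69.7 157.2]
[ 0.3 -0.2 -2.8]
```

View pics/s2b.png

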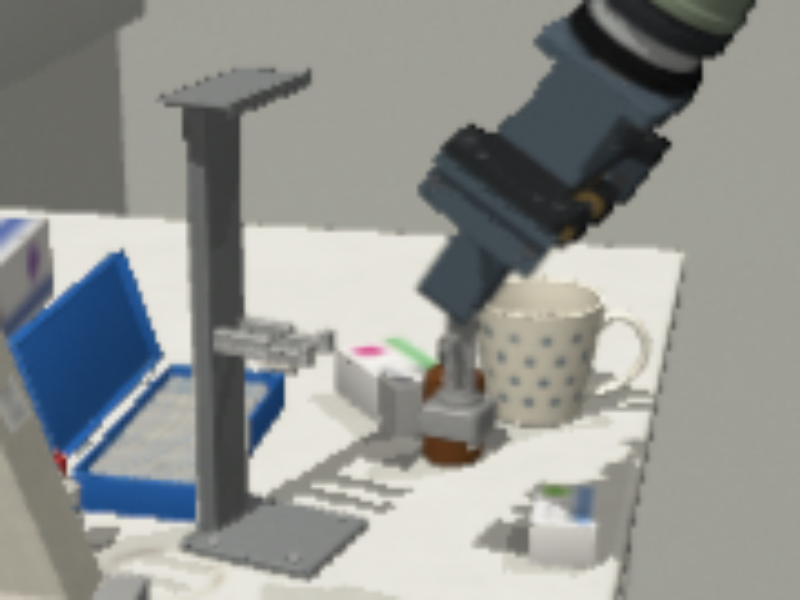

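```bash
python3 -m crank '1 0 0 0 -2.45 0 3.85;1 0 0 0 -2.45 0 3.85; 1 -7 -24 -2 0 0 0;1 -15 -50 -5 0 0 0;1 -15 -50 -5 0 0 0;1 -15 -50 -5 0 0 0;1 -15 -50 -5 0 0 0;1 -15 -50 -5 0 0 0;1 -15 -50 -5 0 0 0;1 -15 -50 -5 0 0 0' 60
python3 -m crank '1 -13 -40 -2 0 0 0; 1 0 0 0 0 0 0; 1 0 0 0 0 0 0'
python3 - <<'E'
from go import *
plan('low',(-90,0,164),32);plan('low',(-30,0,164),32)
a=shot('side','s3.png')[225:350,170:330];b=shot('top')[120:260,110:250]
o=np.zeros((600,800,3),np.uint8);o[:313,:400]=cv2.resize(a,(400,313),interpolation=2);o[:400,400:]=cv2.resize(b,(400,400),interpolation=2)
cv2.imwrite('pics/c3.png',o)
E
```

```text
time_s: 8.22
ee_pos: [453.5, -30.0, 164.5]
ee_rot: [179.9, -31.2, -21.6]
force: [1.2, -0.0, -3.9]
gripper_width: 19.1
gripper_force: 60.0
time_s: 8.6
ee_pos: [458.2, 2.5, 166.1]
ee_rot: [-179.7, -30.3, -21.2]
force: [0.5, -0.1, -3.6]
gripper_width: 18.9
gripper_force: 60.0
turn [-0.5  1.7  0.3] shift(final axes) [-23.8 -63.4  -4.5] world d [ 2.2 67.3 -8.8] | tcp [460.4  69.7 157.2]
turn [-0.5  1.7  0.3] shift(final axes) [ 27.1 -63.4  27.3] world d [58.1 45.3 -8.8] | tcp [516.2  47.7 157.2]
```

View pics/c3.png

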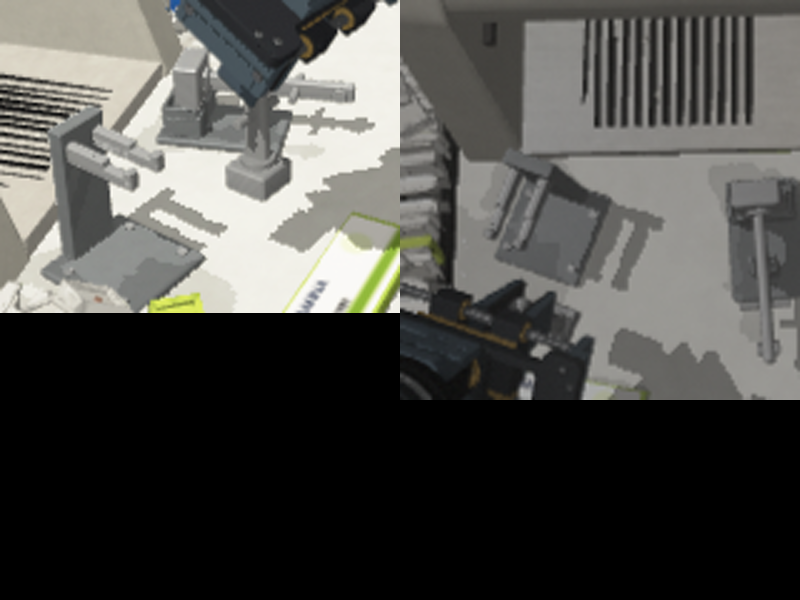

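```bash
python3 -m crank '1 0 -5 0 0 0 0; 1 0 -5 0 0 0 0'
python3 - <<'E'
from go import *
print(env.state()['qpos'],env.state()['qvel']);plan('low',(-90,0,164),32)
E
```

```text
time_s: 8.95
ee_pos: [463.3, 9.7, 168.6]
ee_rot: [-179.5, -30.1, -21.1]
force: [-0.1, -0.4, -2.6]
gripper_width: 18.5
gripper_force: 60.0
[  9.9   0.9 128.2 -32.3  28.  146.5] [ 3.9  1.3 -3.7  2.5  3.1  0. ]
turn [-0.7  1.9  0.3] shift(final axes) [-27.  -54.8  -3.4] world d [ -2.9  60.  -11.4] | tcp [460.4  69.7 157.2]
```

```bash
cat > kin.py <<'E'
from go import *
from scipy.optimize import least_squares
def rot(q,k=0,s4=1):
    q=np.radians(q);z=lambda a:Ro.from_euler('z',a);y=lambda a:Ro.from_euler('y',a)
    return (z(q[0])*y(q[1]+q[2])*z(s4*q[3])*y(q[4])*z(q[5]*1+np.radians(k))).as_matrix()
D=[([130.4,-560,225],[180,0,13.1],[-78.037,18.312,89.639,0,72.044,-1.146]),([348.5,-442.9,265.9],[180,-32,-12.4],[-67.5,6.8,106.3,33.4,52.3,17.4])]
s=env.state();D.append((s['ee_pos'],s['ee_rot'],s['qpos']))
if __name__=='__main__':
  for k in(0,90,180,-90):
    print(k,[np.degrees(Ro.from_matrix(rot(q,k).T@Ro.from_euler('xyz',e,degrees=True).as_matrix()).magnitude()).round(1) for p,e,q in D])
def fk(q,g,k):
    R=rot(q,k);a=np.radians(q);l=g
    v=np.array([l[0]+l[1]*np.sin(a[1])+l[2]*np.sin(a[1]+a[2])+l[5]*np.cos(a[1]+a[2]),0,l[3]+l[1]*np.cos(a[1])+l[2]*np.cos(a[1]+a[2])-l[5]*np.sin(a[1]+a[2])])
    return Ro.from_euler('z',a[0]).as_matrix()@v+R[:,2]*l[4],R
def geom(k):
    f=lambda g:np.r_[np.concatenate([fk(q,g,k)[0]-p for p,e,q in D]),.01*(g-[0,400,400,250,250,0])]
    return least_squares(f,[0,400,400,250,250,0])
lo=np.array([-177.97,-48.28,12.27,-77.06,2.81,-146.56]);hi=np.array([177.97,115.42,149.76,257.06,150.46,146.56])
def ik(g,k,P,R,q0):
    f=lambda q:np.r_[fk(q,g,k)[0]-P,300*(Ro.from_matrix(fk(q,g,k)[1].T@R)).as_rotvec()]
    return least_squares(f,np.clip(q0,lo+.1,hi-.1),bounds=(lo,hi))
def tgt(st,off,L,dyaw=0,back=0):
    x,y,a=ST[st];P=Ro.from_euler('z',a,degrees=True).as_matrix()@np.array(off,float)+[x,y,0];R=Rt(a+dyaw,L);return P+(8-back)*R[:,2],R
E
python3 kin.py
```

```text
0 [np.float64(90.0), np.float64(90.1), np.float64(90.0)]
90 [np.float64(0.0), np.float64(0.1), np.float64(0.0)]
180 [np.float64(90.0), np.float64(89.9), np.float64(90.0)]
-90 [np.float64(180.0), np.float64(179.9), np.float64(180.0)]
```

```bash
python3 - <<'E'
from kin import *
G=geom(90);g=G.x;print(g,np.abs(G.fun[:9]).max())
np.save('g.npy',g)
for off in((0,0,152),(-35,0,160)):
  for L in(32,25,20,10):
    for dy in(0,8):
      P,R=tgt('low',off,L,dy);best=min((ik(g,90,P,R,q0) for q0 in(s['qpos'],[10,10,110,0,40,120],[10,10,110,-20,60,130])),key=lambda r:r.cost)
      print(off,L,dy,round(best.cost,2),best.x)
# half turn gripping of long and others
for st,off in(('rest',(-75,0,52)),('rest',(-75,0,250)),('hood',(0,0,193)),('hood',(-80,0,193))):
    P,R=tgt(st,off,32);best=min((ik(g,90,P,R,q0) for q0 in(s['qpos'],[-30,10,110,0,40,70],D[1][2])),key=lambda r:r.cost);print(st,off,round(best.cost,2),best.x)
E
```

```text
[ -4.3 594.3 421.6 149.9 331.8  29.3] 13.108180982920627
(0, 0, 152) 32 0 213.96 [ 11.5   9.9 120.5 -31.2  27.1 146.6]
(0, 0, 152) 32 8 0.78 [ 11.7   9.5 123.5 -36.9  21.7 146.6]
(0, 0, 152) 25 0 0.0 [ 12.1  11.3 117.5 -25.7  32.6 143.1]
(0, 0, 152) 25 8 0.0 [  9.8  10.6 118.6 -20.   29.2 129. ]
(0, 0, 152) 20 0 0.0 [ 10.2  12.3 114.2 -17.2  37.6 133.9]
(0, 0, 152) 20 8 0.0 [  8.4  11.8 115.  -12.8  35.3 121.2]
(0, 0, 152) 10 0 0.0 [  6.9  15.3 107.4  -6.3  48.7 122.2]
(0, 0, 152) 10 8 0.0 [  6.   15.  107.8  -4.5  47.8 112.3]
(-35, 0, 160) 32 0 322.36 [ 13.5   6.6 122.7 -29.8  28.7 146.6]
(-35, 0, 160) 32 8 14.15 [ 14.    6.2 125.6 -35.2  23.7 146.6]
(-35, 0, 160) 25 0 0.0 [ 14.9   8.3 120.1 -26.7  34.  146.4]
(-35, 0, 160) 25 8 0.0 [ 12.5   7.4 121.2 -21.4  30.4 132.6]
(-35, 0, 160) 20 0 0.0 [ 12.8   9.3 116.8 -18.   38.5 136.9]
(-35, 0, 160) 20 8 0.0 [ 10.9   8.6 117.7 -13.9  36.2 124.3]
(-35, 0, 160) 10 0 0.0 [  9.   12.2 110.4  -6.7  48.9 124.5]
(-35, 0, 160) 10 8 0.0 [  8.1  11.9 110.8  -4.9  48.1 114.6]
rest (-75, 0, 52) 0.0 [-36.2  16.5 137.9  89.8  20.  -35.5]
rest (-75, 0, 250) 0.0 [-36.2  -3.6 120.7  31.   41.7  30.1]
hood (0, 0, 193) 0.0 [-44.   16.2 106.6  30.7  33.   36. ]
hood (-80, 0, 193) 0.0 [-49.6  10.7 114.4  35.4  33.6  26.7]
```

```bash
python3 - <<'E'
from go import *
plan('low',(-33.4,.7,157.4+2),22,yaw=-15.5)
plan('low',(6.6,.7,157.4+2),22,yaw=-15.5)
E
```

```text
turn [ 1.9 -8.1 -5. ] shift(final axes) [ 27.4 -52.3  29. ] world d [ 49.   40.7 -16.6] | tcp [512.3  50.4 152. ]
turn [ 1.9 -8.1 -5. ] shift(final axes) [ 64.3 -48.1  43.9] world d [ 86.2  26.  -16.6] | tcp [549.5  35.7 152. ]
```

```bash
python3 -m crank '1 0 0 0 0.95 -4.05 -2.5;1 0 0 0 0.95 -4.05 -2.5;1 0 0 0 0 0 0;1 7 -13 7 0 0 0;1 7 -13 7 0 0 0;1 7 -13 7 0 0 0;1 7 -13 7 0 0 0;1 0 0 0 0 0 0;1 0 0 0 0 0 0'
python3 - <<'E'
from go import *
print(env.state()['qpos'])
plan('low',(-33.4,.7,159.4),22,yaw=-15.5)
plan('low',(6.6,.7,159.4),22,yaw=-15.5)
a=shot('side','s4.png')[240:350,170:320];b=shot('top','t4.png')[150:250,120:230]
o=np.zeros((600,800,3),np.uint8);o[:440,:420]=cv2.resize(a,(420,440//1*308//440+0 if 0 else 440),interpolation=2)[:, :420];o[:346,420:]=cv2.resize(b,(380,346),interpolation=2)
cv2.imwrite('pics/c4.png',o)
E
```

```text
time_s: 10.07
ee_pos: [511.7, 50.4, 152.6]
ee_rot: [179.9, -22.0, -15.4]
force: [-0.0, -0.3, -2.3]
gripper_width: 18.9
gripper_force: 60.0
[ 10.3   8.4 118.8 -17.   34.  128.3]
turn [0.1 0.  0.1] shift(final axes) [ 0.3 -0.1  0.8] world d [ 0.5 -0.1 -0.7] | tcp [512.3  50.4 152. ]
turn [0.1 0.  0.1] shift(final axes) [37.1  4.1 15.7] world d [ 37.8 -14.7  -0.7] | tcp [549.5  35.7 152. ]
```

View pics/c4.png

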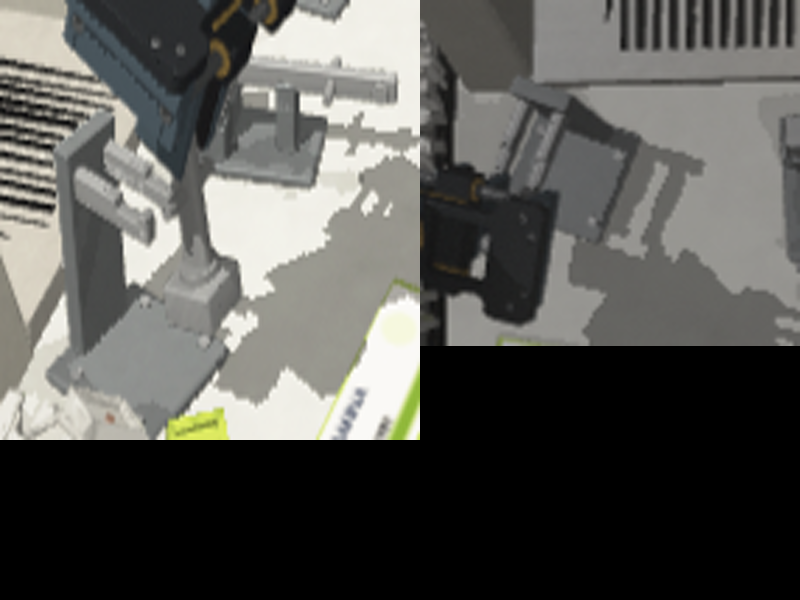

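```bash
python3 - <<'E'
from go import *
x,y,a=ST['low'];Rs=Ro.from_euler('z',a,degrees=True).as_matrix();o=np.array([x,y,0])
c=lambda p:(p-[170,240])*[2.8,4]
s=env.state();R=Rt(-15.5,22);hub=s['ee_pos']-8*R[:,2]
t=np.radians(10);d=Ro.from_euler('z',-15.5,degrees=True).as_matrix()@np.array([-np.sin(t),0,-np.cos(t)])
print('hub stand',Rs.T@(hub-o),'pin',Rs.T@(hub+38*d-o))
e=np.cross(d,[0,0,1]);e=Ro.from_euler('z',-15.5,degrees=True).as_matrix()@np.array([0,1,0]);f=np.cross(e,d)
for l in(78,98):
  print(l,[c(proj('side',hub+l*d+18*i*e+18*j*f)).round().tolist() for i,j in((1,1),(1,-1),(-1,-1),(-1,1))])
for p in((-18,9,113),(-18,18,113),(-18,-9,113),(-18,-18,113),(-30,42.5,8),(-30,-42.5,8),(46,22,120),(46,-22,120)): print(p,c(proj('side',Rs@np.array(p)+o)).round())
E
```

```text
hub stand [-33.9   0.3 160.3] pin [-40.4  -0.3 122.9]
78 [[209.0, 298.0], [163.0, 284.0], [197.0, 241.0], [243.0, 253.0]]
98 [[216.0, 338.0], [169.0, 324.0], [203.0, 279.0], [248.0, 292.0]]
(-18, 9, 113) [154. 200.]
(-18, 18, 113) [144. 210.]
(-18, -9, 113) [174. 181.]
(-18, -18, 113) [184. 171.]
(-30, 42.5, 8) [142. 445.]
(-30, -42.5, 8) [230. 342.]
(46, 22, 120) [ 66. 153.]
(46, -22, 120) [116. 111.]
```

The foot block at crop (165–240, 255–338) matches the prediction within about 3 px. I'll insert.

```bash
python3 -m crank '1 9 1 4 0 0 0;1 9 1 4 0 0 0;1 9 1 4 0 0 0;1 10 1 3.7 0 0 0;1 0 0 0 0 0 0;1 0 0 0 0 0 0'
python3 - <<'E'
from go import *
plan('low',(6.6,.7,159.4),22,yaw=-15.5)
plan('low',(6.6,.7,145.4),22,yaw=-15.5)
E
```

```text
time_s: 10.92
ee_pos: [549.5, 35.9, 152.0]
ee_rot: [179.9, -22.0, -15.4]
force: [-0.2, 0.0, -2.5]
gripper_width: 19.0
gripper_force: 60.0
turn [0.  0.  0.1] shift(final axes) [-0.   0.1  0.1] world d [-0.  -0.1 -0.1] | tcp [549.5  35.7 152. ]
turn [0.  0.  0.1] shift(final axes) [-5.3  0.1 13. ] world d [ -0.   -0.1 -14.1] | tcp [549.5  35.7 138. ]
```

```bash
python3 -m crank '1 -1.5 0 3.7 0 0 0;1 -1.5 0 3.7 0 0 0;1 -1.1 0 2.8 0 0 0;1 0 0 0 0 0 0';python3 -m crank '1 -0.75 0 1.85 0 0 0;1 0 0 0 0 0 0'; python3 -m crank '1 -0.75 0 1.85 0 0 0;1 0 0 0 0 0 0'
```

```text
time_s: 11.42
ee_pos: [549.6, 35.9, 140.9]
ee_rot: [179.9, -22.0, -15.4]
force: [-0.4, -0.6, -3.3]
gripper_width: 18.9
gripper_force: 60.0
time_s: 11.68
ee_pos: [549.8, 35.9, 139.2]
ee_rot: [179.9, -22.0, -15.4]
force: [0.6, 0.1, -2.7]
gripper_width: 18.8
gripper_force: 60.0
time_s: 11.92
ee_pos: [550.4, 36.0, 137.9]
ee_rot: [180.0, -22.1, -15.4]
force: [-0.2, 1.1, 1.4]
gripper_width: 18.9
gripper_force: 60.0
```

```bash
python3 -m crank '1 0 0 0 0 0 0;1 0 0 0 0 0 0;1 0 0 0 0 0 0' 5; python3 -m crank '0.3 0 0 0 0 0 0;0.2 0 0 0 0 0 0;0.1 0 0 0 0 0 0;0 0 0 0 0 0 0;0 0 0 0 0 0 0'
python3 - <<'E'
from go import *
shot('side','s5.png');shot('top','t5.png')
for n in('short_foot','short_pin'):
  for c in('side','top'): print(n,c,[(np.array(d['point']),round(d['p'],2)) for d in models.search_frame(n,c)[:2]])
E
```

```text
time_s: 12.3
ee_pos: [550.4, 36.1, 137.8]
ee_rot: [180.0, -22.1, -15.4]
force: [1.0, 1.2, 1.2]
gripper_width: 20.1
gripper_force: 5.0
time_s: 12.92
ee_pos: [549.8, 35.9, 137.3]
ee_rot: [179.9, -22.0, -15.4]
force: [-0.4, -0.1, -0.3]
gripper_width: 45.4
gripper_force: 0.0
short_foot side [(array([535.3,  45.2,  77.3]), 0.9)]
short_foot top [(array([575.9,  10.4,   1.1]), 0.32)]
short_pin side [(array([540. ,  41.8,  74.1]), 0.82)]
short_pin top [(array([ 506.7, -618.5,   38.8]), 0.54)]
```

```bash
python3 -m crank '0 0 0 -10 0 0 0;0 0 0 -20 0 0 0;0 0 0 -35 0 0 0;0 0 0 -40 0 0 0;-0.3 0 0 -40 0 0 0;-0.3 0 0 0 0 0 0'
python3 - <<'E'
from kin import *
D.append(([549.8,35.9,137.3],[179.9,-22,-15.4],[0]*6)) if 0 else None
g=geom(90);print(np.abs(g.fun[:9]).max());g=g.x;q=env.state()['qpos'];print(q,g)
for L in(0,10,20):
  for off in((-75,0,52),(-75,0,150)):
    P,R=tgt('rest',off,L);b=ik(g,90,P,R,[-25,15,110,0,50,60]);print(L,off,round(b.cost,2),b.x)
plan('rest',(-75,0,52),0,80);plan('rest',(-75,0,52),10,80)
shot('side','s6.png')
E
```

```text
time_s: 13.98
ee_pos: [498.3, 51.2, 276.0]
ee_rot: [-179.8, -22.5, -15.5]
force: [0.3, -0.8, 0.7]
gripper_width: 59.0
gripper_force: 0.0
13.349433497367286
[ 10.7  -0.  108.5 -12.2  51.7 122. ] [-26.  604.1 441.3 151.8 337.5  28.9]
0 (-75, 0, 52) 0.0 [-22.4  19.9 116.2  -0.   43.9  63.5]
0 (-75, 0, 150) 0.0 [-22.4  12.8 109.7  -0.   57.5  63.5]
10 (-75, 0, 52) 0.0 [-25.9  16.8 122.5   9.3  32.3  52.5]
10 (-75, 0, 150) 0.0 [-25.9   8.9 115.7   6.8  47.   55.7]
20 (-75, 0, 52) 0.0 [-30.3  15.  128.9  30.7  22.2  28.5]
20 (-75, 0, 150) 0.0 [-30.3   5.9 121.9  18.7  37.   42.2]
turn [  3.7 -22.3 -19.2] shift(final axes) [-84.7 222.9 152. ] world d [ -68.7 -228.4 -152. ] | tcp [ 429.6 -177.2  124. ]
turn [  5.3 -12.4 -18.8] shift(final axes) [-122.3  222.9  133.9] world d [ -81.2 -229.3 -153.1] | tcp [ 417.1 -178.1  122.9]
```

```bash
python3 -m crank '-0.3 0 0 0 1.23 -7.43 -6.4;-0.3 0 0 0 1.23 -7.43 -6.4;-0.3 0 0 0 1.23 -7.43 -6.4;-0.3 -17 44.6 10 0 0 0;-0.3 -17 44.6 10 0 0 0;-0.3 -17 44.6 10 0 0 0;-0.3 -17 44.6 10 0 0 0;-0.3 -17 44.6 10 0 0 0;-0.3 0 0 40 0 0 0;-0.3 0 0 40 0 0 0'
python3 -m crank '-0.3 0 0 0 0 0 0;-0.3 0 0 0 0 0 0'
python3 - <<'E'
from go import *
plan('rest',(-75,0,52),0,60);plan('rest',(-75,0,52),0)
a=shot('side','s7.png');b=shot('top','t7.png')
o=np.zeros((600,800,3),np.uint8)
o[:400,:400]=cv2.resize(a[230:350,170:290],(400,400),interpolation=2)
o[:400,400:]=cv2.resize(b[150:250,195:295],(400,400),interpolation=2)
o[400:,400:]=cv2.resize(a[235:285,230:330],(400,200),interpolation=2)
o[400:,:400]=cv2.resize(b[170:230,120:240],(400,200),interpolation=2)
cv2.imwrite('pics/c7.png',o)
E
```

```text
time_s: 15.28
ee_pos: [426.2, -178.6, 140.4]
ee_rot: [-180.0, 0.5, 3.9]
force: [0.4, 0.1, -0.9]
gripper_width: 59.1
gripper_force: 0.0
time_s: 15.52
ee_pos: [427.7, -178.2, 143.1]
ee_rot: [180.0, 0.4, 4.0]
force: [0.9, 0.0, -0.9]
gripper_width: 59.3
gripper_force: 0.0
turn [ 0.   0.4 -0.1] shift(final axes) [ 1.9 -0.8 39.1] world d [  1.9   1.  -39.1] | tcp [ 429.6 -177.2  104. ]
turn [ 0.   0.4 -0.1] shift(final axes) [ 1.9 -0.8 99.1] world d [  1.9   1.  -99.1] | tcp [ 429.6 -177.2   44. ]
```

View pics/c7.png

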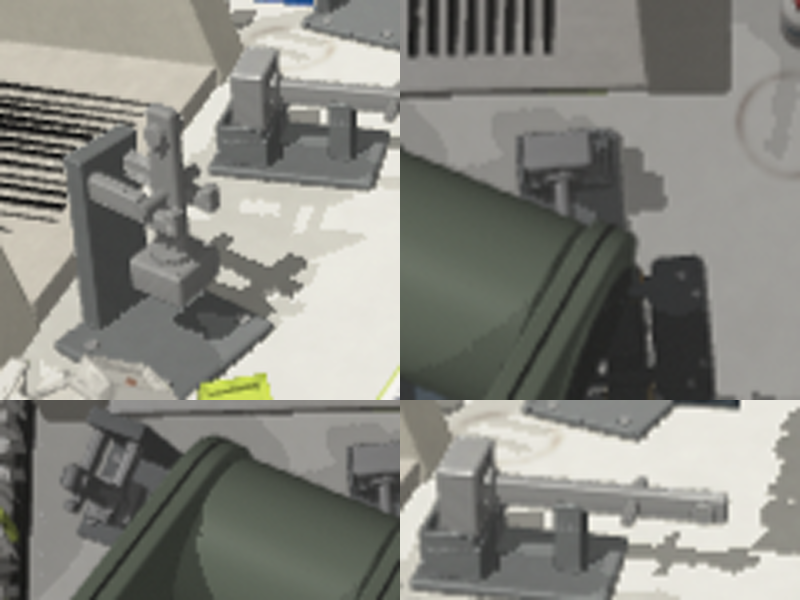

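The short tamper hangs plumb on the low stand. In the side view the long tamper's button is at about (307,262) and its crossbar end at (289,257.5).

```bash
python3 - <<'E'
from go import *
x,y,a=ST['rest'];Rs=Ro.from_euler('z',a,degrees=True).as_matrix();o=np.array([x,y,0])
for p in((-75,10,52),(-35,23,52),(-88,5,52),(-75,10,42)):print(p,proj('side',Rs@np.array(p)+o).round(1))
E
```

```text
(-75, 10, 52) [306.  263.5]
(-35, 23, 52) [287.2 265. ]
(-88, 5, 52) [312.1 262.9]
(-75, 10, 42) [305.9 267.4]
```

```bash
python3 -m crank '-0.3 1 -0.8 30 0 0.4 0;-0.3 0 0 30 0 0 0;-0.3 0 0 25 0 0 0;-0.3 0 0 14 0 0 0;-0.3 0 0 0 0 0 0;-0.3 0 0 0 0 0 0;0.3 0 0 0 0 0 0'
python3 - <<'E'
from go import *
plan('rest',(-75.5,0,52),0)
E
```

```text
time_s: 16.5
ee_pos: [428.4, -177.5, 44.5]
ee_rot: [179.9, -0.0, 4.0]
force: [0.2, 0.5, 0.2]
gripper_width: 52.0
gripper_force: 0.0
turn [ 0.1 -0.  -0.1] shift(final axes) [ 0.7 -0.2  0.5] world d [ 0.7  0.2 -0.5] | tcp [ 429.1 -177.2   44. ]
```

```bash
python3 -m crank '0.7 0 0 0 0 0 0;0.9 0 0 0 0 0 0;1 0 0 0 0 0 0;1 0 0 0 0 0 0;1 0 0 0 0 0 0' 20
python3 -m crank '1 0 0 0 0 0 0;1 0 0 0 0 0 0;1 0 0 0 0 0 0' 60
```

```text
time_s: 17.12
ee_pos: [427.7, -177.1, 43.6]
ee_rot: [180.0, 0.1, 4.0]
force: [-0.5, -0.7, 1.1]
gripper_width: 19.7
gripper_force: 20.0
time_s: 17.5
ee_pos: [427.7, -177.2, 43.5]
ee_rot: [180.0, 0.1, 4.0]
force: [-0.5, -1.2, 1.4]
gripper_width: 19.2
gripper_force: 60.0
```

```bash
python3 -c "
from h import *
s=env.state();print(s['force'],s['torque'])"; python3 -m crank '1 0 0 -4 0 0 0;1 0 0 -4 0 0 0;1 0 0 0 0 0 0;1 0 0 0 0 0 0'; python3 -c "
from h import *
s=env.state();print(s['force'],np.round(s['torque'],2))
shot('side','s8.png')
for n in('long_foot','long_hub'): print([(np.array(d['point']),round(d['p'],2)) for d in models.search_frame(n,'side')[:2]])
"
```

```text
[-0.5 -1.2  1.4] [-0.1  0.1  0. ]
time_s: 18.0
ee_pos: [427.4, -177.0, 51.4]
ee_rot: [180.0, 0.1, 4.0]
force: [0.7, 0.4, -3.4]
gripper_width: 19.0
gripper_force: 60.0
[ 0.7  0.4 -3.4] [0.  0.1 0. ]
[(array([ 543.6, -164.6,   58.3]), 0.94), (array([537.5,  44.8,  81.7]), 0.59)]
[(array([ 542.8, -159.8,   64.7]), 0.9)]
```

```bash
cat > mv.py <<'E'
from h import *
def mv(f0,f1,box,m=14):
    u0,u1,v0,v1=box;a=cv2.imread('pics/'+f0);b=cv2.imread('pics/'+f1);k=4
    t=cv2.resize(a[v0:v1,u0:u1],None,fx=k,fy=k,interpolation=2);w=cv2.resize(b[v0-m:v1+m,u0-m:u1+m],None,fx=k,fy=k,interpolation=2)
    r=cv2.matchTemplate(w,t,cv2.TM_CCOEFF_NORMED);_,s,_,l=cv2.minMaxLoc(r);return (l[0]/k-m,l[1]/k-m,round(s,2))
E
python3 -c "
from mv import *
print('foot',mv('s7.png','s8.png',(239,255,243,256)),'bar',mv('s7.png','s8.png',(284,293,253,267)))
print(proj('side',[[562,-168,60],[562,-168,68],[554,-168,60]]))"
```

```text
foot (0.0, -0.5, 0.94) bar (0.0, -1.5, 0.73)
[[249.  253.3]
 [248.8 250.2]
 [252.3 253.7]]
```

The tamper pivots on its foot because 60 N can't hold it level. I'll move the hub along an arc about the foot's far edge until the lever arm is short, then lift.

```bash
python3 -m crank '1 2.5 0 -9 0 0 0;1 2.5 0 -9 0 0 0;1 4.5 0 -12 0 0 0;1 4.5 0 -12 0 0 0;1 0 0 0 0 0 0' 60
python3 -c "
from mv import *
s=env.state();print(s['force'],np.round(s['torque'],2))
shot('side','s9.png')
print('foot',mv('s7.png','s9.png',(239,255,243,256)),proj('side',[[562,-168,60],[562,-168,68],[554,-168,60]]))
"
```

```text
time_s: 18.77
ee_pos: [443.2, -176.6, 94.9]
ee_rot: [179.9, -0.1, 4.0]
force: [0.2, -0.4, -3.9]
gripper_width: 18.8
gripper_force: 60.0
[ 0.2 -0.4 -3.9] [0.1 0.4 0.1]
foot (-5.75, -5.25, 0.71) [[249.  253.3]
 [248.8 250.2]
 [252.3 253.7]]
```

```bash
python3 -m crank '1 0 0 -15 0 0 0;1 0 0 -15 0 0 0;1 0 0 0 0 0 0' 60
python3 -c "
from mv import *
s=env.state();print(s['force'],np.round(s['torque'],2))
shot('side','s10.png')
print('foot',mv('s9.png','s10.png',(233,249,238,251)))
"
```

```text
time_s: 19.2
ee_pos: [442.3, -176.4, 124.0]
ee_rot: [179.9, -0.0, 4.0]
force: [0.9, 0.0, -3.8]
gripper_width: 18.9
gripper_force: 60.0
[ 0.9  0.  -3.8] [-0.   0.4  0. ]
foot (2.5, -3.75, 0.83)
```

```bash
python3 -m crank '1 0 0 -15 0 0 0;1 0 0 -15 0 0 0;1 0 0 0 0 0 0' 60
python3 -c "
from mv import *
s=env.state();print(s['force'],np.round(s['torque'],2))
shot('side','s11.png')
print('foot',mv('s10.png','s11.png',(235,252,234,247)))
print([(np.array(d['point']),round(d['p'],2)) for d in models.search_frame('long_foot','side')[:2]])
a=cv2.imread('pics/s11.png');b=cv2.imread('pics/s0.png')
d=(cv2.absdiff(a,b).max(2)>25)[200:290,215:330]
for r in d[::3]: print(''.join('#' if x else '.' for x in r))
"
```

```text
time_s: 19.62
ee_pos: [442.2, -176.3, 153.5]
ee_rot: [179.9, 0.0, 4.0]
force: [0.2, -0.8, -4.4]
gripper_width: 18.8
gripper_force: 60.0
[ 0.2 -0.8 -4.4] [-0.1  0.3  0. ]
foot (-7.0, -3.75, 0.37)
[(array([ 545.7, -163.9,  109.2]), 0.86)]
..............................................................############.##########################..............
..............................................................################..#####################..............
...............................................................##################################..#...............
...............................................................##################################..................
.........................................................................#...####################..................
.............................................................................###################...................
......................................................................######.###################...................
...................................................
[... 1916 characters left out ...]
####
##.....###................................##.......................####.#################################.........#
.....#####.....#...............................................................##########################..........
###.#######...................................................................#########################............
..##############...............................................................#######################.............
........#####.......................................................###############################################
###..#..######.......#################....#######...........................#######################################
```

```bash
python3 -m crank '1 -8 0 -14 0 0 0;1 -12 0 -18 0 0 0;1 -12 0 -18 0 0 0;1 -12 0 -18 0 0 0;1 -12 0 -18 0 0 0;1 -8 0 -14 0 0 0;1 0 0 0 0 0 0' 60
python3 -c "
from kin import *
plan('hood',(-130,0,260),32)
g=geom(90).x
for off in((0,0,183),(0,0,195),(-80,0,195),(-130,0,250)):
  for L in(30,):
    P,R=tgt('hood',off,L);b=ik(g,90,P,R,[-44,10,110,30,40,35]);print(off,round(b.cost,2),b.x)
print(env.state()['torque'])
"
```

```text
time_s: 20.6
ee_pos: [378.2, -180.8, 254.7]
ee_rot: [179.9, -0.1, 4.0]
force: [0.6, -0.4, -3.9]
gripper_width: 18.8
gripper_force: 60.0
turn [-4.5 31.7 16. ] shift(final axes) [ 53.  166.8  34.9] world d [  26.2 -176.6   -1.5] | tcp [ 404.4 -357.4  253.2]
(0, 0, 183) 0.0 [-44.   17.7 104.2  27.2  35.   39.2]
(0, 0, 195) 0.0 [-44.   16.8 103.6  26.2  36.3  40.3]
(-80, 0, 195) 0.0 [-49.5  11.4 111.1  30.3  36.7  31.6]
(-130, 0, 250) 0.0 [-53.9   4.1 111.7  28.2  44.4  31.6]
[ 0.   0.4 -0.1]
```

Turn to lean 32° / yaw -12.4 (4 rows), settle, then ease the grip to 20 N.

```bash
python3 -m crank '1 0 0 0 -1.1 7.9 4;1 0 0 0 -1.1 7.9 4;1 0 0 0 -1.1 7.9 4;1 0 0 0 -1.1 7.9 4;1 0 0 0 0 0 0' 60
python3 -c "
from h import *
print(env.state()['torque'],env.state()['ee_pos'],env.state()['ee_rot'])"
python3 -m crank '1 0 0 0 0 0 0;1 0 0 0 0 0 0;1 0 0 0 0 0 0;1 0 0 0 0 0 0;1 0 0 0 0 0 0;1 0 0 0 0 0 0' 22
python3 -c "
from h import *
print(env.state()['torque'],env.state()['ee_pos'],env.state()['ee_rot'])"
python3 -m crank '1 0 0 0 0 0 0;1 0 0 0 0 0 0;1 0 0 0 0 0 0;1 0 0 0 0 0 0' 14
python3 -c "
from h import *
print(env.state()['torque'],env.state()['ee_pos'],env.state()['ee_rot'])"

```

```text
time_s: 21.22
ee_pos: [375.3, -178.8, 251.1]
ee_rot: [-179.7, -31.4, -12.5]
force: [-1.1, 0.4, -3.8]
gripper_width: 18.7
gripper_force: 60.0
[ 0.3  1.1 -0. ] [ 375.3 -178.8  251.1] [-179.7  -31.4  -12.5]
time_s: 21.98
ee_pos: [378.3, -180.7, 253.9]
ee_rot: [-179.9, -31.8, -12.4]
force: [-0.3, -0.1, -4.3]
gripper_width: 19.6
gripper_force: 22.0
[ 0.2  0.8 -0. ] [ 378.3 -180.7  253.9] [-179.9  -31.8  -12.4]
time_s: 22.48
ee_pos: [378.1, -180.5, 253.6]
ee_rot: [-179.9, -31.7, -12.5]
force: [-0.5, 0.1, -4.3]
gripper_width: 19.3
gripper_force: 14.0
[0.2 0.6 0. ] [ 378.1 -180.5  253.6] [-179.9  -31.7  -12.5]
```

```bash
python3 -m crank '1 0 0 0 0 0 0;1 0 0 0 0 0 0;1 0 0 0 0 0 0;1 0 0 0 0 0 0' 9
python3 -m crank '1 0 0 0 0 0 0;1 0 0 0 0 0 0;1 0 0 0 0 0 0;1 0 0 0 0 0 0' 60
python3 - <<'E'
from h import *
s=env.state();print(np.round(s['torque'],3),s['ee_pos'],s['ee_rot'])
shot('top','t12.png');a=shot('side','s12.png')
for n in('long_foot','long_pin'):
  for c in('side','top'): print(n,c,[(np.array(d['point']),round(d['p'],2)) for d in models.search_frame(n,c)[:2]])
cv2.imwrite('pics/c12.png',cv2.resize(a[150:290,260:400],(600,600),interpolation=2))
E
```

```text
time_s: 22.98
ee_pos: [378.1, -180.5, 253.6]
ee_rot: [-179.9, -31.7, -12.5]
force: [-0.0, -0.1, -4.5]
gripper_width: 19.9
gripper_force: 9.0
time_s: 23.48
ee_pos: [378.1, -180.5, 253.6]
ee_rot: [-179.9, -31.7, -12.5]
force: [0.2, -0.0, -3.3]
gripper_width: 19.1
gripper_force: 60.0
[0.2 0.6 0. ] [ 378.1 -180.5  253.6] [-179.9  -31.7  -12.5]
long_foot side [(array([ 360.3, -171.3,  139.4]), 0.67)]
long_foot top []
long_pin side [(array([ 359.3, -173.3,  143.5]), 0.84)]
long_pin top [(array([ 371.9, -186.4,  132.1]), 0.51), (array([539.3,  33. , 106.1]), 0.18)]
```

View pics/c12.png

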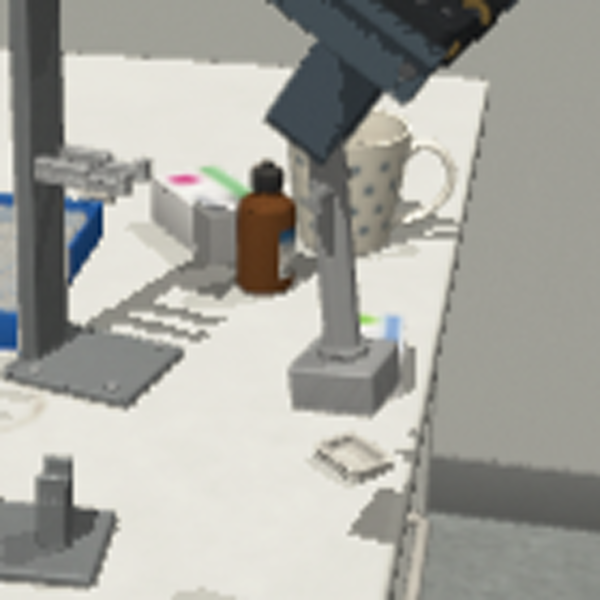

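The tamper hangs from the fingers, its shank running from (328,180) to (345,345) and its foot at (345,375). I'll fit the tilt.

```bash
cat > tilt.py <<'E'
from go import *
s=env.state();Re=Ro.from_euler('xyz',s['ee_rot'],degrees=True).as_matrix();hub=s['ee_pos']-8*Re[:,2]
Z=Ro.from_euler('z',-12.4,degrees=True).as_matrix()
c=lambda p:((p-[260,150])*4.286).round().astype(int).tolist()
for f in(-12,-8,-4,0,4,8):
    t=np.radians(f);d=Z@np.array([np.sin(t),0,-np.cos(t)]);e=Z@[0,1,0];w=np.cross(d,e)
    print(f,'hub',c(proj('side',hub)),'shank@126',c(proj('side',hub+126*d)),'top',[c(proj('side',hub+126*d+22*i*e+22*j*w)) for i,j in((1,1),(1,-1),(-1,-1),(-1,1))],'bot',[c(proj('side',hub+150*d+22*i*e+22*j*w)) for i,j in((1,1),(1,-1))])
E
python3 tilt.py
```

```text
-12 hub [322, 102] shank@126 [363, 349] top [[305, 367], [391, 368], [420, 331], [336, 331]] bot [[313, 412], [398, 413]]
-8 hub [322, 102] shank@126 [346, 348] top [[288, 363], [374, 370], [403, 333], [320, 328]] bot [[293, 408], [378, 415]]
-4 hub [322, 102] shank@126 [329, 346] top [[271, 359], [356, 371], [386, 335], [303, 324]] bot [[273, 403], [357, 416]]
0 hub [322, 102] shank@126 [312, 344] top [[254, 353], [339, 371], [369, 335], [287, 318]] bot [[253, 396], [337, 415]]
4 hub [322, 102] shank@126 [296, 340] top [[238, 346], [321, 369], [352, 333], [271, 312]] bot [[234, 389], [316, 412]]
8 hub [322, 102] shank@126 [279, 335] top [[222, 338], [304, 367], [335, 331], [256, 305]] bot [[215, 380], [296, 409]]
```

```bash
python3 - <<'E'
from go import *
plan('hood',(-97.2,0,214),36)
E
```

```text
turn [-0.1  4.3 -0.1] shift(final axes) [ 51.3 167.1  94.2] world d [  58.8 -184.   -46.1] | tcp [ 436.9 -364.5  207.5]
```

```bash
python3 -m crank '1 0 0 0 0 2.15 0;1 0 0 0 0 2.15 0;1 4 13 7.5 0 0 0;1 8 26 14.5 0 0 0;1 8 26 14.5 0 0 0;1 8 26 14.5 0 0 0;1 8 26 14.5 0 0 0;1 8 26 14.5 0 0 0;1 7 24 14 0 0 0;1 0 0 0 0 0 0' 60
python3 -m crank '1 0 0 0 0 0 0;1 0 0 0 0 0 0;1 0 0 0 0 0 0'
python3 - <<'E'
from go import *
plan('hood',(-97.2,0,214),36);plan('hood',(2.8,0,199),36)
print(env.state()['qpos']);shot('side','s13.png')
s=env.state();Re=Ro.from_euler('xyz',s['ee_rot'],degrees=True).as_matrix();hub=s['ee_pos']-8*Re[:,2]
# search tilt by template of foot from s12
a=cv2.imread('pics/s12.png');b=cv2.imread('pics/s13.png')
t=cv2.resize(a[228:248,326:356],None,fx=4,fy=4,interpolation=2);w=cv2.resize(b[180:300,200:400],None,fx=4,fy=4,interpolation=2)
r=cv2.matchTemplate(w,t,5);_,v,_,l=cv2.minMaxLoc(r);u=np.array(l)/4+[200,180]+[15,10];print('foot patch centre',u,v)
Z=Ro.from_euler('z',-12.4,degrees=True).as_matrix()
for f in(-10,-8,-6,-4,-2,0):
    q=np.radians(f);print(f,proj('side',hub+Z@(132*np.array([np.sin(q),0,-np.cos(q)]))))
hub0=np.array([378.1,-180.5,253.6])-8*Rt(-12.5,31.7)[:,2];q=np.radians(-8);print('ref',proj('side',hub0+Z@(132*np.array([np.sin(q),0,-np.cos(q)]))),[341,238])
E
```

```text
time_s: 25.02
ee_pos: [437.1, -366.7, 206.7]
ee_rot: [-179.9, -36.0, -12.6]
force: [0.1, 0.1, -4.1]
gripper_width: 18.7
gripper_force: 60.0
time_s: 25.4
ee_pos: [436.5, -363.7, 207.6]
ee_rot: [-179.9, -36.0, -12.4]
force: [0.0, -0.3, -4.2]
gripper_width: 18.9
gripper_force: 60.0
turn [-0.1 -0.  -0. ] shift(final axes) [0.4 0.7 0.4] world d [ 0.4 -0.8 -0.1] | tcp [ 436.9 -364.5  207.5]
turn [-0.1 -0.  -0. ] shift(final axes) [72.5  0.7 71.3] world d [ 98.  -22.3 -15.1] | tcp [ 534.5 -386.   192.5]
[-53.9   7.6 116.8  43.1  34.9  16.9]
foot patch centre [245.5 271.8] 0.5827716588973999
-10 [328.5 216.6]
-8 [326.9 216.6]
-6 [325.2 216.4]
-4 [323.6 216.3]
-2 [321.9 216. ]
0 [320.3 215.8]
ref [340.9 233.8] [341, 238]
```

```bash
python3 - <<'E'
from h import *
a=cv2.imread('pics/s12.png');b=cv2.imread('pics/s13.png')
for box in((228,248,326,356),(190,230,330,346)):
  v0,v1,u0,u1=box
  for k in(.92,.95,1):
    t=cv2.resize(a[v0:v1,u0:u1],None,fx=4*k,fy=4*k,interpolation=2);w=cv2.resize(b[160:250,290:360],None,fx=4,fy=4,interpolation=2)
    r=cv2.matchTemplate(w,t,5);_,v,_,l=cv2.minMaxLoc(r);print(k,np.array(l)/4+[290,160]+np.array([u1-u0,v1-v0])*k/2,round(v,2))
g=b[196:236,300:350].max(2)
for r in g[::2]: print(' '.join('%3d'%x for x in r[::2]))
E
```

```text
0.92 [322.6 218.9] 0.54
0.95 [322.2 218.5] 0.52
1 [322.  218.2] 0.48
0.92 [320.9 178.4] 0.61
0.95 [326.4 221.5] 0.58
1 [326.2 221.2] 0.57
176 208 233 188 204 227 218 177 112 107 129 130 123 101 127 129 173 177 179 179 174 172 163 154 140
167 176 180 143 132 117 140 224  98 106 128 129 122 105  71 149 170 155 139 178 173 136 162 152  98
160 169 178 115 132 145 139 131  87  95 128 130 123  79  64 153 165 175 172 177 170 139 162 150 138
153 161 170 114 114 130 129 128  86  94 128 130 124  74  59 147 128 159 175 159 169 169 148 144 130
152 153 163 114 114 129 128 128  85  92 127 130 126  81  74 149 162 169 173 128 162 168 114 139 126
203 159 154 114 114 128 126 126  86  91 126 131 126  93  99 184 159 173 174 175 173 166 155 143 124
207 206 181 116 112 127 126 126  85  89 124 130 127  94 133 191 185 143 193 163 162 156 144 156 149
207 207 192 108 112 125 124 121  85  90 124 130 128 111 113 107 108 196 207 206 205 212 213 214 218
199 109 116 115 138 142 141 115  86 159 128 130 128  94 103 117 114 132 213 213 231 231 231 231 230
140 141 141 141 140 141 141 119 159 130 143 142 137 130 161 16
[... 337 characters left out ...]

142 141 216 221 232 232 182 127 125 125 126 127 126 128  92  86 174 231 231 221 154 161 142 140 141
231 179 169 141 142 142 157 127 123 126 126 123 125 125  90 151 231 231 231 178 206 177 124 130 135
141 222 231 223 229 232 232 232 231 207 159 151 144 138 153 231 231 178 154 140 223 242 243 175 142
178 167 144 141 167 230 231 231 230 231 231 231 231 231 231 231 231 231 232 142 225 225 219 229 222
195 222 230 230 230 231 230 230 230 231 231 231 231 233 232 232 231 223 154 140 232 226 226 220 170
128 114 230 230 230 230 231 231 231 231 230 231 231 223 222 222 223 156 136 135 201 220 218 228 225
109 224 230 230 230 230 230 231 230 230 231 231 224 155 141 141 141 137 107 108 201 200 200 199 199
```

```bash
python3 - <<'E'
from go import *
s=env.state();Re=Ro.from_euler('xyz',s['ee_rot'],degrees=True).as_matrix();hub=s['ee_pos']-8*Re[:,2]
Z=Ro.from_euler('z',-12.4,degrees=True).as_matrix()
for f in(-8,-6,-4,-2,0,2):
    t=np.radians(f);d=Z@np.array([np.sin(t),0,-np.cos(t)]);e=Z@[0,1,0];w=np.cross(d,e);P=lambda l,i,j:proj('side',hub+l*d+i*e+j*w).round(1).tolist()
    print(f,'foot bot left,front,right',P(150,22,22),P(150,22,-22),P(150,-22,-22),'shank',[P(l,5,j) for l in(90,120) for j in(9,-9)])
E
```

```text
-8 foot bot left,front,right [316.5, 225.8] [332.5, 226.8] [338.5, 220.2] shank [[321.2, 201.9], [327.8, 202.1], [322.4, 212.8], [329.0, 213.1]]
-6 foot bot left,front,right [314.6, 225.3] [330.6, 226.9] [336.6, 220.4] shank [[320.1, 201.7], [326.6, 202.2], [320.9, 212.6], [327.4, 213.1]]
-4 foot bot left,front,right [312.8, 224.9] [328.6, 227.0] [334.7, 220.4] shank [[318.9, 201.5], [325.5, 202.2], [319.4, 212.3], [325.9, 213.1]]
-2 foot bot left,front,right [310.9, 224.3] [326.7, 227.0] [332.9, 220.4] shank [[317.8, 201.2], [324.3, 202.1], [317.9, 212.0], [324.4, 213.0]]
0 foot bot left,front,right [309.0, 223.7] [324.8, 226.9] [331.0, 220.4] shank [[316.7, 200.9], [323.2, 202.1], [316.4, 211.6], [322.9, 212.9]]
2 foot bot left,front,right [307.2, 223.0] [322.9, 226.7] [329.1, 220.2] shank [[315.5, 200.6], [322.0, 202.0], [314.9, 211.2], [321.4, 212.7]]
```

```bash
python3 -m crank '1 10 0.7 10 0 0 0;1 14.5 0 14.3 0 0 0;1 14.5 0 14.3 0 0 0;1 13 0 13 0 0 0;1 11 0 11 0 0 0;1 9.5 0 8.7 0 0 0;1 0 0 0 0 0 0;1 0 0 0 0 0 0'
python3 - <<'E'
from go import *
plan('hood',(2.8,0,199),36);plan('hood',(2.8,0,185),36)
shot('side','s14.png');shot('top','t14.png')
E
```

```text
time_s: 26.45
ee_pos: [534.2, -386.2, 192.0]
ee_rot: [-179.8, -36.0, -12.5]
force: [0.5, -0.8, -5.5]
gripper_width: 18.6
gripper_force: 60.0
turn [-0.1  0.  -0.1] shift(final axes) [ 0.5 -0.2 -0.3] world d [0.3 0.2 0.5] | tcp [ 534.5 -386.   192.5]
turn [-0.1  0.  -0.1] shift(final axes) [-7.7 -0.2 11.1] world d [  0.3   0.2 -13.5] | tcp [ 534.5 -386.   178.5]
```

Lower: 1 mm down in tool axes is (-0.59, 0, 0.81).

```bash
python3 -m crank '1 -1.8 0 2.4 0 0 0;1 -1.8 0 2.4 0 0 0;1 -1.8 0 2.4 0 0 0;1 0 0 0 0 0 0'; python3 -m crank '1 -1.2 0 1.6 0 0 0;1 0 0 0 0 0 0';python3 -m crank '1 -1.2 0 1.6 0 0 0;1 0 0 0 0 0 0'
```

```text
time_s: 27.05
ee_pos: [534.3, -386.3, 182.7]
ee_rot: [-179.8, -36.0, -12.5]
force: [0.4, 0.4, -4.2]
gripper_width: 18.7
gripper_force: 60.0
time_s: 27.3
ee_pos: [534.5, -386.4, 181.0]
ee_rot: [-179.9, -36.0, -12.5]
force: [-0.9, 0.6, -4.1]
gripper_width: 18.8
gripper_force: 60.0
time_s: 27.55
ee_pos: [534.9, -386.7, 180.0]
ee_rot: [-179.9, -36.1, -12.5]
force: [-0.1, 0.2, -1.6]
gripper_width: 18.9
gripper_force: 60.0
```

```bash
python3 -m crank '1 -0.6 0 0.8 0 0 0;1 0 0 0 0 0 0'; python3 -m crank '1 0 0 0 0 0 0;1 0 0 0 0 0 0;1 0 0 0 0 0 0' 6
python3 -m crank '0.4 0 0 0 0 0 0;0.3 0 0 0 0 0 0;0.2 0 0 0 0 0 0;0.1 0 0 0 0 0 0;0 0 0 0 0 0 0;0 0 0 0 0 0 0'
python3 - <<'E'
from h import *
shot('side','s15.png')
for n in('long_foot','long_pin'): print([(np.array(d['point']),round(d['p'],2)) for d in models.search_frame(n,'side')[:2]])
E
```

```text
time_s: 27.8
ee_pos: [535.2, -386.9, 179.8]
ee_rot: [-179.9, -36.2, -12.5]
force: [-0.9, 3.2, 4.8]
gripper_width: 19.2
gripper_force: 60.0
time_s: 28.18
ee_pos: [535.2, -387.1, 179.7]
ee_rot: [-180.0, -36.2, -12.5]
force: [-0.1, 2.0, 6.1]
gripper_width: 20.3
gripper_force: 6.0
time_s: 28.92
ee_pos: [534.4, -386.5, 178.2]
ee_rot: [-179.9, -36.0, -12.5]
force: [-0.9, 0.2, 0.2]
gripper_width: 45.5
gripper_force: 0.0
[(array([ 526.3, -377.9,   62.9]), 0.85)]
[(array([ 521. , -380.5,   62.2]), 0.9)]
```

```bash
python3 -m crank '0 0 0 -10 0 0 0;0 0 0 -20 0 0 0;0 0 0 -35 0 0 0;0 0 0 -40 0 0 0;0 0 0 -40 0 0 0;0 0 0 -40 0 0 0;0 0 0 0 0 0 0;0 0 0 0 0 0 0;0 0 0 0 0 0 0;0 0 0 0 0 0 0'
python3 - <<'E'
from go import *
b=shot('side','s16.png');shot('top','t16.png')
for n in('long_foot','long_pin','short_foot','by_carton_small_c','by_dropper_eosin_c','by_oil_bottle_c'):
  for c in('side','top'): print(n,c,[(np.array(d['point']),round(d['p'],2)) for d in models.search_frame(n,c)[:2]])
Z=Ro.from_euler('z',-12.4,degrees=True).as_matrix();o=np.array([527.2,-384.4,0])
P=lambda p:proj('side',Z@np.array(p,float)+o).round(1).tolist()
print('shank',[P((x,5,z)) for z in(175,198,70) for x in(-9,9)],'foot',P((-22,22,35)),P((22,22,35)),P((-22,-22,35)),'bar end',P((0,23,145)))
g=b[172:240,262:306].max(2)
for i,r in enumerate(g[::3]): print(172+3*i,' '.join('%3d'%x for x in r[::2]))
print(env.state()['force'])
E
```

```text
time_s: 30.32
ee_pos: [428.3, -363.1, 326.5]
ee_rot: [-179.8, -35.9, -12.5]
force: [-0.0, 0.7, 0.1]
gripper_width: 45.5
gripper_force: 0.0
long_foot side [(array([ 528.7, -378.3,   75.4]), 0.58)]
long_foot top [(array([ 519.5, -387.2,   63.9]), 0.88), (array([ 540.7, -172.5,    9.2]), 0.19)]
long_pin side [(array([ 522.9, -383.1,   78.3]), 0.8), (array([ 521.2, -611.4,   31.4]), 0.74)]
long_pin top [(array([ 520. , -379.1,   62. ]), 0.74)]
short_foot side [(array([539.3,  45.5,  81.1]), 0.88), (array([ 365.2, -391.4,   29.1]), 0.24)]
short_foot top [(array([537.5,  33.3,  99.3]), 0.82)]
by_carton_small_c side [(array([ 368.6, -389.3,   30.9]), 0.79), (array([540.3,  47.7,  78.5]), 0.67)]
by_carton_small_c top []
by_dropper_eosin_c side [(array([ 460.4, -531.6,   45.8]), 0.84)]
by_dropper_eosin_c top [(array([ 455. , -528.5,   69.6]), 0.86)]
by_oil_bottle_c side [(array([ 365.9, -393.2,   30.1]), 0.69), (array([537.3,  48.2,  77.8]), 0.68)]
by_oil_bottle_c top [(array([ 667. , -328. ,   52.4]), 0.5)]
shank [[288.8, 177.8], [282.7, 176.8], [288.8, 169.3], [282.6, 168.4], [289.1, 214.7]
[... 1523 characters left out ...]
136 154 111 158 159 119 137 224 175 156
220 179 116  96  71  62  62  62 164 132 152 170 163 166 168 161 134  84  83 217 229 214 203
223 162 131  95  75  62  63  63 163 125 124 124 126 125 124 111  83  83  98 164 164 142 140
226 142 131  95  75  63  62  62  78 111 113 122 124 122 123 109  91 125 138 139 140 138 139
229 131 153  94  79  62  63  69  94 134 133 133 125  79  76  76  78  90 117 129 135 211 174
232 206 138  93  88  87 127 115 115 115 118  69  74  76  75  78  79  79  78  79 120  97 227
235 126 130 134 148 117 116 116 116 116 116 116 115 117 115  96  93  93 128  99 187 228 228
238 123 110 119 131 123 119 119 115 115 115 115 116 122 133 134 133 120  91 224 229 229 228
[ 0.7 -1.1 -0.3]
```

```bash
python3 - <<'E'
from h import *
a=cv2.imread('pics/s0.png').max(2);b=cv2.imread('pics/s16.png').max(2)
for v in(184,187,190,193,196): print(v,a[v,272:304:1],'\n   ',b[v,272:304:1])
print('top of shank rows, col 287:',a[160:190,287],b[160:190,287])
E
```

```text
184 [ 69  87 106 161 169 180 184 198 212 212 223 147 126 126 127 129 116  89
 180 221 230 231 232 231 232 232 232 232 232 232 232 230] 
    [ 66  85 102 157 165 176 179 192 207 206 220 175 132 130 126 127 120  92
 128 152 222 228 228 228 228 228 228 228 228 228 227 226]
187 [152 154 165 150 110 131 136 136 133 129 132 130 129 130 126 129 116  95
 145 178 189 165 147 192 228 231 232 232 232 231 232 232] 
    [147 150 162 147 108 128 132 133 130 125 129 120 128 132 126 124 119  91
 143 175 183 161 143 187 225 228 229 228 228 228 228 228]
190 [135 136 137 138 141 137 137 133 107 121 125 126  96  83  95 138 162 142
 115 127 147 137  96 183 229 233 235 237 236 238 237 237] 
    [132 133 134 134 137 134 134 130 105 121 126 123  97  82  93 135 158 138
 112 123 144 133  94 179 225 230 233 234 233 234 234 234]
193 [ 62  65  92 152 165 152 150 162 136 135 133  94  87 130 131 147 157 113
 123 225 231 231 231 192 171 174 198 231 237 238 238 240] 
    [ 60  61  89 148 161 148 146 157 133 132 129 102  96 127 127 142 153 110
 120 222 227 227 228 187 167 169 193 227 234 234 235 237]
196 [ 60  67  67 164 171 212 166 153 144 125 131 122  90  84  84  86  90  80
 224 232 232 233 232 184 159 162 167 172 177 181 210 233] 
    [ 59  65  67 160 166 206 162 149 140 122 128 128  90  86  85  85  85  79
 184 225 229 229 229 180 155 158 162 167 173 176 204 229]
top of shank rows, col 287: [160 160 180 232 232 233 233 233 230 211 170 143 128 126 114 102  88  87
  86  95 126 129 129 129 129 128 129 129 127 126] [157 155 176 228 229 229 229 227 208 172 139 130 130 120 103  96  88  86
  96 128 128 127 127 127 127 127 127 124 105 114]
```

The crossbar pixels match the initial seated picture almost exactly, so the long tamper is seated and hanging straight.

```bash
python3 -c "
from workcell import env
print(env.job_done())"
```

```text
the job is handed in; nothing more can be done
None
```

The job is handed in: in the last camera images the short tamper hangs on the low stand and the long one hangs straight on the hooded stand, both let go, about 30 s in; no verdict came back.

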